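# Strip the pellet die onto its rests

## Robot

A 7-joint arm with a two-finger parallel gripper is mounted at the origin on a cart in front of the work surface, level with it; the furniture and walls round the work are solid. World frame = base frame: x ahead of the robot, y to its left, z up, the work surface at z = 0. Lengths are in m, angles in rad, forces in N, time in s.
With the tool pointing down it reaches from about 0.425 to 0.875 m from the base axis. Payload 8.4 kg.
Tool frame: the origin (TCP) lies on the centre line of the jaws, within the pads' length; the fingertips stand 11 mm ahead of it and the grasp point (between the pads) lies 8 mm behind it; z points along the fingers, y is the line along which they close (so a half turn about z gives the same grasp; the last joint's range is limited). The gripper opens to 87 mm and grips with 3 to 60 N. Pads are 19 mm wide; open, the fingers measure 117 mm over their backs; the gripper's body (75 mm by 190 mm) begins 51 mm behind the grasp point.
Start: joints at [1.149, 0.333, 0.04, 1.465, -0.013, 1.343, -0.059], TCP at [0.206, -0.616, 0.234] pointing down, gripper open.
Joint ranges: [-2.58, 2.58], [-0.38, 2.09], [-1.3, 1.39], [0.25, 2.4], [-1.5, 4.64], [0.08, 2.09], [-2.65, 2.65]. Speed limits (rad/s): [2.22, 2.22, 2.79, 2.79, 3.14, 3.14, 3.14].

## Interface

Orientations are given as a rotation vector (axis times angle).
In Python, from plant import * gives the robot as it stands. The module is installed in compiled form; this text tells all that it offers.
- The arm moves only by the shell command python3 -m pendant 'ROWS' [FORCE]. ROWS is JSON, a list of rows, each an object of numbers: "dx", "dy", "dz": the shift along the tool's x, y, z in m; "rx", "ry", "rz": the turn, a rotation vector about the tool's x, y, z in rad; "gripper": the finger opening in m, from 0 to 0.087. A call has 1 to 12 rows; each row shifts and turns the commanded pose from where the row before left it, along the tool's axes as they then stand; what a row does not reach is not made up. A row lasts 1/8 s, in which the tool goes at most 62.5 mm and 10.7 degrees, less where a joint would pass 70% of its speed; a pose out of reach is approached as far as the arm can. A call is refused whole if a number of a shift passes 0.0625 or a number of a turn 0.188, either way. A call with a gripper value outside its range is refused whole. The fingers move at their own pace and stop on an object; FORCE is the grip in N (left out, the last holds). Time passes only in rows, so rows that do not move let the fingers close. It gives the time, the measured TCP pose, the force, the opening and the grip force at its end, in the units of the state.
- get_obs(): the state, without advancing time (a new reading comes with each control period).
- get_image(name): name is "side" or "top"; returns (picture, depth): 384x512x3 uint8, red, green, blue; 384x512 float32, m along the optical axis (not along the pixel's ray), 0 where there is no reading.
- camera_info(name): a dict with "fov_y" (degrees; the focal length in pixels is half the picture's height over the tangent of half this angle, whatever the lens; pixels are square), "cx", "cy" (the principal point, pixels), "pose" (4x4, takes a point from camera to world coordinates). Camera axes: x right, y down, z forward; pixel columns grow to the right and rows downward; lengths in m; the calibration is good to about 2 mm. A picture is of the moment at which its call begins. camera_info takes no time and is no camera call.
- job_done(): hands the job in; it is judged then, once.
The state is a dict: "time": time; "joint_pos": joint angles; "qvel": joint speeds; "joint_torque": joint torques, N m; "position": TCP position; "tool_rot": TCP orientation; "ft_force": force on the tool from outside, world axes, zero at the start; "wrist_torque": the same for the moment, N m; "finger_gap": finger opening in m; "gripper_force": force on a finger pad.
Only numpy, scipy, OpenCV 4.12 (cv2) and the standard library are available. Lean on these libraries where they do the work, as an engineer would, in place of code of your own. Each camera call takes 0.05 s, during which the arm holds its last target. There are 200 camera calls.

## Task

The steel pellet-pressing die on the bench has been used and must be taken apart to dry. Working from the top down - plunger, stop ring, barrel, base - lift off one part, set it upright and fully home on the white plastic rest that is made for it, then take the next: the plunger hangs by its head in the tall rest with the deep hole, the ring lies in the small round recess, the barrel stands over the post, the base stands in the large recess. Set the parts down, do not drop or topple them, and leave the bottle and the timer where they are.

Things in the scene. Friction and masses are not known exactly. Their poses are not given: they have to be found in the camera images.
- plunger_head (a point): Die plunger, grey steel, top of the stack: knurled round head 36 mm across, 20 mm high; below it a shaft 20 mm across, 46 mm long, tip chamfered 3 mm; 0.25 kg. Point: centre of the head, 10 mm above its underside, 56 mm above the tip; z up. At the start the head lies on the stop ring, the shaft goes through it 30 mm down into the barrel's bore with 1.5 mm play all round. Grasp it by the head.
- ring_mid (a point): Stop ring, knurled grey steel, 44 mm outside diameter, 16 mm high, bore 23 mm, 0.12 kg, edges chamfered 2 mm. Point: its centre, 8 mm above its underside; z up. At the start it lies loose and flat on top of the barrel, under the plunger's head.
- barrel_mid (a point): Die barrel, plain grey steel cylinder, 54 mm outside diameter, 44 mm high, through bore 23 mm, 0.55 kg. Point: its centre, 22 mm above its underside; z up. At the start it stands on the base, whose 6 mm high spigot reaches into its bore.
- base_mid (a point): Die base, bottom of the stack: knurled grey steel disc 66 mm across, 26 mm high, lower edge chamfered 2.5 mm, with a central spigot 20 mm across and 6 mm high on its top face; 0.6 kg. Point: centre of the disc, 13 mm above its underside; z up. At the start it stands on the worktop.
- plunger_seat (a point): Rest for the plunger, white plastic, fixed: the tall round block, 56 mm across (64 mm at the foot), 48 mm high, with a vertical through hole 26 mm across, its mouth chamfered 2 mm. Point: centre of the mouth on the top face; z up. Home: shaft in the hole, underside of the head flat on the top face, head's centre 10 mm above this point.
- ring_seat (a point): Rest for the stop ring, white plastic, fixed: the smaller of the two low discs with a recess, 66 mm across, 12 mm high; the flat recess is 50 mm across and 5 mm deep, its rim chamfered 2 mm. Point: centre of the recess floor, 7 mm above the worktop; z up. Home: ring flat on that floor, its centre 8 mm above this point.
- barrel_seat (a point): Rest for the barrel, white plastic, fixed: a disc 72 mm across, 12 mm high, with an upright post in the middle, 15 mm across, its rounded tip 31 mm above the disc. Point: on the post's axis at the disc's top face, 12 mm above the worktop; z up. Home: post in the barrel's bore, barrel flat on the disc, its centre 22 mm above this point.
- base_seat (a point): Rest for the base, white plastic, fixed: the larger of the two low discs with a recess, 92 mm across, 12 mm high; the flat recess is 72 mm across and 5 mm deep, its rim chamfered 2 mm. Point: centre of the recess floor, 7 mm above the worktop; z up. Home: base flat on that floor, spigot up, disc's centre 13 mm above this point.
- bottle: Bystander: brown glass bottle with a black cap, 69 mm in diameter, 177 mm high, at the right; the point is the centre of its underside.
- timer: Bystander: small white bench timer, 38 x 62 mm and 58 mm high, at the left; the point is the centre of its underside.
There are look-alikes about, which are no part of the job. Leave any green look-alike of the part that bears barrel_seat alone. Leave any yellow look-alike of the part that bears plunger_seat alone.

How it is judged:
By the outcome, as a careful person would: the job done as asked, in the order asked, and still so for the second after the job is handed in, with the robot touching nothing.
It also fails if it takes over 128 s, if anything falls off the work surface, if the arm or the gripper's body presses on something with over 40 N, if the wrist force passes 120 N, or if a joint passes its speed limit or range.

## Working session

There is one attempt and no reset: what is moved stays moved. The work goes in short steps, Python scripts to look and compute and a shell command to move; the robot and the scene stay as the last step left them, time stands still between calls to the robot, and variables do not carry over. Pictures are saved under pics/ and viewed, at most 14 in all, crops included, and the job is handed in when it is done.

```bash
mkdir -p pics; cat > h.py <<'E'
from plant import *
import numpy as np, cv2
def cloud(n,d):
    c=camera_info(n);f=d.shape[0]/2/np.tan(np.radians(c["fov_y"])/2)
    v,u=np.mgrid[:d.shape[0],:d.shape[1]]
    P=np.stack([(u-c["cx"])*d/f,(v-c["cy"])*d/f,d],-1);T=np.array(c["pose"])
    return P@T[:3,:3].T+T[:3,3]
def save(n,img): cv2.imwrite("pics/"+n+".png",img[...,::-1])
E
python3 - <<'E'
from h import *
for n in("top","side"):
    p,d=get_image(n);save(n+"0",p);np.savez(n+"0",p=p,d=d)
    c=camera_info(n);print(n,c["fov_y"],c["cx"],c["cy"],np.round(c["pose"],3).tolist())
o=get_obs();print({k:np.round(v,3) for k,v in o.items()})
E
```

```text
top 43.096776382673774 260.9913124810124 194.1253618136718 [[0.005, -0.999, 0.05, 0.408], [-1.0, -0.005, 0.003, -0.076], [-0.003, -0.05, -0.999, 1.681], [0.0, 0.0, 0.0, 1.0]]
side 53.77756557255798 254.06562153262897 190.8081557218678 [[0.241, -0.834, 0.496, -0.083], [-0.971, -0.209, 0.118, -0.192], [0.005, -0.51, -0.86, 1.06], [0.0, 0.0, 0.0, 1.0]]
{'time': np.float64(0.1), 'joint_pos': array([ 1.149,  0.334,  0.04 ,  1.466, -0.013,  1.343, -0.059]), 'qvel': array([-0.001, -0.002,  0.   , -0.002,  0.   ,  0.001, -0.002]), 'joint_torque': array([ 3.0000e-03, -6.5781e+01,  1.3400e+00, -4.0471e+01, -6.0000e-02,
        4.1000e-02,  0.0000e+00]), 'position': array([ 0.206, -0.616,  0.233]), 'tool_rot': array([-3.099e+00, -5.050e-01,  1.000e-03]), 'ft_force': array([0.06 , 0.326, 0.225]), 'wrist_torque': array([-0.038,  0.01 ,  0.018]), 'gripper_force': np.float64(0.0), 'finger_gap': np.float64(0.087)}
```

View pics/top0.png

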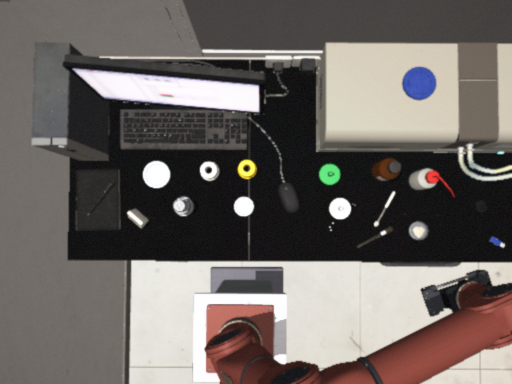

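View pics/side0.png

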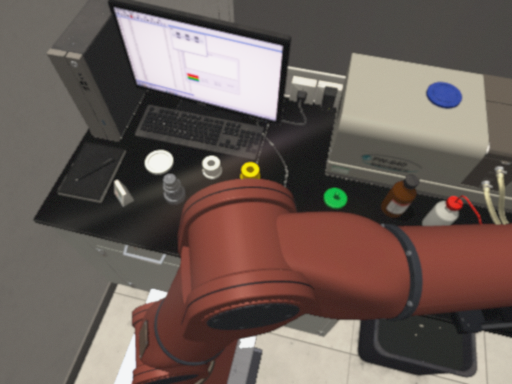

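```bash
python3 - <<'E'
from h import *
z=np.load("top0.npz");p,d=z["p"],z["d"];W=cloud("top",d)
save("crop0",cv2.resize(p[150:250,70:370],(800,267),interpolation=cv2.INTER_CUBIC))
for n,(u,v,r) in dict(base=(157,174,18),pl=(209,170,14),yel=(247,169,14),ring=(244,206,14),green=(330,174,15),bar=(340,208,15),stack=(183,206,16),timer=(138,218,14),bottle=(387,169,18)).items():
    s=W[v-r:v+r+1,u-r:u+r+1].reshape(-1,3);s=s[d[v-r:v+r+1,u-r:u+r+1].ravel()>0]
    print(n,"n",len(s),"floor",np.round(np.median(s[s[:,2]<.004],0),4))
    for lo in np.arange(.004,.2,.008):
        q=s[(s[:,2]>=lo)&(s[:,2]<lo+.008)]
        if len(q)>6: print("  z",round(lo,3),len(q),"mid",np.round((q[:,:2].max(0)+q[:,:2].min(0))/2,4),"mean",np.round(q.mean(0),4),"ext",np.round(np.ptp(q[:,:2],axis=0),3))
E
```

```text
base n 1363 floor [ 0.5631  0.2854 -0.0008]
  z 0.004 434 mid [0.5589 0.2896] mean [0.5571 0.2933 0.0075] ext [0.125 0.127]
  z 0.012 78 mid [0.5567 0.2927] mean [0.5555 0.2927 0.0143] ext [0.087 0.087]
pl n 838 floor [ 0.5773  0.1079 -0.0016]
  z 0.004 93 mid [0.5735 0.1096] mean [0.5691 0.1073 0.0064] ext [0.097 0.097]
  z 0.012 7 mid [0.564  0.1017] mean [0.5667 0.1063 0.017 ] ext [0.038 0.041]
  z 0.02 8 mid [0.5651 0.1024] mean [0.5674 0.0974 0.0227] ext [0.041 0.038]
  z 0.028 7 mid [0.5628 0.103 ] mean [0.5673 0.1052 0.0316] ext [0.037 0.041]
  z 0.036 48 mid [0.5686 0.1089] mean [0.5668 0.1087 0.0417] ext [0.051 0.054]
  z 0.044 117 mid [0.5697 0.1098] mean [0.5708 0.1098 0.0477] ext [0.054 0.051]
  z 0.052 13 mid [0.5691 0.1073] mean [0.5664 0.1075 0.0539] ext [0.047 0.047]
yel n 837 floor [ 0.5786 -0.022  -0.0014]
  z 0.004 93 mid [ 0.5781 -0.0218] mean [ 0.5701 -0.0254  0.0063] ext [0.098 0.097]
  z 0.02 7 mid [ 0.5711 -0.0227] mean [ 0.575  -0.0205  0.0236] ext [0.038 0.041]
  z 0.028 7 mid [ 0.5681 -0.0229] mean [ 0.5614 -0.0273  0.0328] ext [0.035 0.047]
  z 0.036 46 mi
[... 3807 characters left out ...]
4696  0.1131] ext [0.069 0.065]
  z 0.116 65 mid [ 0.5716 -0.4813] mean [ 0.567  -0.4746  0.1202] ext [0.065 0.061]
  z 0.124 61 mid [ 0.5724 -0.4824] mean [ 0.5672 -0.4724  0.1275] ext [0.055 0.056]
  z 0.132 41 mid [ 0.5684 -0.4806] mean [ 0.5661 -0.474   0.1356] ext [0.048 0.042]
  z 0.14 19 mid [ 0.5691 -0.4737] mean [ 0.5707 -0.4696  0.1426] ext [0.039 0.024]
  z 0.156 10 mid [ 0.5688 -0.4722] mean [ 0.5657 -0.4697  0.1598] ext [0.034 0.014]
  z 0.164 28 mid [ 0.5662 -0.4833] mean [ 0.5658 -0.4844  0.1694] ext [0.031 0.037]
  z 0.172 94 mid [ 0.569  -0.4839] mean [ 0.5694 -0.483   0.1754] ext [0.038 0.039]
  z 0.18 7 mid [ 0.5667 -0.4825] mean [ 0.5717 -0.4832  0.1819] ext [0.028 0.031]
```

View pics/crop0.png

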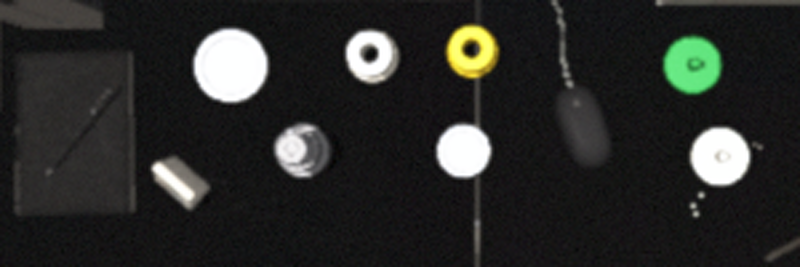

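```bash
cat >> h.py <<'E'
def ray(n,u,v,z):
    c=camera_info(n);f=192/np.tan(np.radians(c["fov_y"])/2);T=np.array(c["pose"])
    r=T[:3,:3]@[(u-c["cx"])/f,(v-c["cy"])/f,1];return (T[:3,3]+r*(z-T[2,3])/r[2])[:2]
def state():
    o=get_obs();print(round(o["time"],2),"pos",np.round(o["position"],4),"rv",np.round(o["tool_rot"],3),"F",np.round(o["ft_force"],1),"gap",round(o["finger_gap"],4),"gf",round(o["gripper_force"],1),"q",np.round(o["joint_pos"],2))
E
python3 - <<'E'
from h import *
z=np.load("top0.npz");p,d=z["p"],z["d"];W=cloud("top",d);g=p.min(2).astype(np.uint8)
for n,(u,v,r,h) in dict(base=(157,174,18,.012),pl=(209,170,14,.048),ring=(244,206,14,.012),bar=(340,208,15,.012)).items():
    m=(g[v-r:v+r+1,u-r:u+r+1]>90).astype(np.uint8);c,_=cv2.findContours(m,0,1)
    c=max(c,key=cv2.contourArea);M=cv2.moments(c);cu,cv_=u-r+M["m10"]/M["m00"],v-r+M["m01"]/M["m00"]
    print(n,round(cu,2),round(cv_,2),"dia",2*np.sqrt(M["m00"]/np.pi)+1,ray("top",cu,cv_,h))
# hole of plunger rest
b=255-g[160:181,199:220].astype(float);vv,uu=np.mgrid[160:181,199:220];w=(b>150)&(np.hypot(uu-209,vv-170)<6)
print("hole",uu[w].mean(),vv[w].mean(),w.sum(),ray("top",uu[w].mean(),vv[w].mean(),.046))
for lo in(.03,.1,.2,.3,.4):
    q=W[(W[...,2]>lo)&(W[...,2]<lo+.1)&(W[...,0]>.6)&(W[...,1]>-.1)&(W[...,1]<.45)&(d>0)]
    print(lo,len(q),q.min(0) if len(q) else "")
state()
E
```

```text
base 156.0 174.15 dia 28.350104799285653 [0.55794374 0.29143717]
pl 208.81 170.48 dia 20.0325156108475 [0.56794081 0.10549579]
ring 243.39 206.09 dia 20.83509564693766 [ 0.449299   -0.01051716]
bar 339.6 208.22 dia 22.587164551489145 [ 0.44350321 -0.34060128]
hole 208.25925925925927 169.59259259259258 27 [0.57111948 0.10759968]
0.03 1916 [ 0.60048335 -0.09970422  0.03001618]
0.1 3166 [ 0.75289889 -0.09863696  0.10002115]
0.2 3974 [ 0.75659337 -0.09983068  0.20002856]
0.3 6904 [ 0.76100153 -0.0999491   0.30000622]
0.4 2409 [ 0.77079079 -0.09995935  0.40000198]
0.1 pos [ 0.2061 -0.616   0.2327] rv [-3.099e+00 -5.050e-01  1.000e-03] F [0.1 0.3 0.2] gap 0.0868 gf 0.0 q [ 1.15  0.33  0.04  1.47 -0.01  1.34 -0.06]
```

```bash
python3 -m pendant '[{"rz":-0.178},{"rz":-0.178},{"rz":-0.178},{"rz":-0.178},{"rz":-0.178},{"rz":-0.178},{"rz":-0.178},{"dz":-0.01}]' 30; python3 -c "from h import *;state()"
```

```text
0.1 pos [ 0.2061 -0.616   0.2327] rv [-3.099e+00 -5.050e-01  1.000e-03] F [0.1 0.3 0.2] gap 0.0868 gf 0.0 q [ 1.15  0.33  0.04  1.47 -0.01  1.34 -0.06]invalid input at $[0]: expected keys dx, dy, dz, rx, ry, rz, gripper
```

```bash
python3 - <<'E'
from h import *
D=[];G=[]
for i in range(12):
    p,d=get_image("top");D.append(np.where(d>0,d,np.nan));G.append(p.astype(float))
d=np.nanmedian(D,0);g=np.mean(G,0);np.savez("avg",d=d,g=g);W=cloud("top",d)
for n,(u,v,r,lo,hi,h) in dict(base=(157,174,20,.007,.03,.012),pl=(209,170,14,.045,.06,.048),ring=(244,206,15,.007,.03,.012),bar=(340,208,16,.007,.03,.012),post=(340,208,6,.03,.06,.043),head=(183,206,16,.10,.13,.106),barrl=(183,206,16,.067,.2,.07)).items():
    s=np.s_[v-r:v+r+1,u-r:u+r+1];z=W[s][...,2];m=(z>lo)&(z<hi);vv,uu=np.mgrid[s]
    m8=m.astype(np.uint8);k,lab,st,cc=cv2.connectedComponentsWithStats(m8);b=1+st[1:,4].argmax();m=lab==b
    M=W[s][m];q=np.c_[uu[m],vv[m]]
    c,_=cv2.findContours(m.astype(np.uint8),0,1);(cu,cv_),rad=cv2.minEnclosingCircle(max(c,key=len))
    print(n,m.sum(),"z",np.round(np.median(M[:,2]),4),"meanray",np.round(ray("top",*q.mean(0),h),4),"encl",np.round(ray("top",cu,cv_,h),4),"mid",np.round((M.max(0)+M.min(0))[:2]/2,4),"rad px",round(rad,2))
np.set_printoptions(linewidth=200)
print(np.round(g[160:182,198:221].mean(2)).astype(int))
print((W[160:182,198:221,2]*1000).round().astype(int))
E
```

```text
base 235 z 0.0102 meanray [0.5576 0.2937] encl [1.0965 0.782 ] mid [0.557  0.2937] rad px 13.33
pl 144 z 0.0466 meanray [0.5703 0.1098] encl [1.104  0.7848] mid [0.5698 0.1101] rad px 8.17
ring 143 z 0.0102 meanray [ 0.4485 -0.0078] encl [1.1141 0.7986] mid [ 0.448 -0.009] rad px 9.56
bar 329 z 0.0107 meanray [ 0.4424 -0.3386] encl [1.1103 0.7943] mid [ 0.4426 -0.3388] rad px 10.48
post 17 z 0.0387 meanray [ 0.4422 -0.3374] encl [1.134  0.8107] mid [ 0.442  -0.3384] rad px 2.24
head 97 z 0.1046 meanray [0.4468 0.1956] encl [1.0729 0.757 ] mid [0.4463 0.1949] rad px 5.51
barrl 201 z 0.0969 meanray [0.4478 0.1962] encl [1.0876 0.7699] mid [0.4489 0.1961] rad px 8.15
[[ 21  19  20  20  19  20  20  26  32  39  43  42  36  26  20  20  19  18  19  20  20  20  20]
 [ 18  22  19  19  19  32  61  93 107 123 136 132 117  92  68  55  38  23  20  19  20  19  19]
 [ 21  20  21  21  37  94 171 221 231 237 241 240 234 220 190 157 105  46  21  19  21  20  19]
 [ 20  19  21  38 101 197 248 254 254 254 254 254 254 254 251 235 171  97  45  24  20  19  19]
 [ 21  20  34  98 199 250 254 255 255 254 254 2
[... 2548 characters left out ...]
47 12 -2 -1 -1  2 -3 46 45 49 46 46 33  8  5 -1 -1]
 [-1 -3 46 46 47 46 49 45 -2  1 -2 -2 46 44 48 46 46 46 25  6  0 -1  0]
 [ 1  1  1 45 45 48 47 47 46 45 45 47 47 47 48 46 46 39 13  5 -2 -1 -1]
 [-2 -2 -1  2 47 46 48 49 48 43 45 46 45 47 46 46 45 24  8  8 -2 -2  0]
 [ 3  0 -2 -2 44 47 47 46 45 46 46 48 47 48 44 46 31  8  5 -2 -1 -1  0]
 [-1 -3 -3 -1  6  9 45 46 48 48 47 49 44 48 41 28  7  4  3  0 -1 -1  0]
 [ 1  0  0 -1 -4  5  8 25 44 46 44 44 38 28 18  7  6  3 -2  0 -2  2  0]
 [-3 -3  0 -2 -1 -1  0  6  7  6  8  9  8  9  3  6  0 -4  0 -2  0 -2 -2]
 [-2 -2 -3 -3  1  0 -4 -2 -1  2  6  6  6  6 -1 -1 -4  1 -3  0 -1  0 -1]
 [-6 -2 -3  0 -3  0  1 -3  0 -2  1 -1  1 -3  0 -1  1  0  0 -3 -2 -3 -3]]
```

```bash
python3 -m pendant '[{"dx":0,"dy":0,"dz":0,"rx":0,"ry":0,"rz":-0.178,"gripper":0.087},{"dx":0,"dy":0,"dz":0,"rx":0,"ry":0,"rz":-0.178,"gripper":0.087},{"dx":0,"dy":0,"dz":0,"rx":0,"ry":0,"rz":-0.178,"gripper":0.087},{"dx":0,"dy":0,"dz":0,"rx":0,"ry":0,"rz":-0.178,"gripper":0.087},{"dx":0,"dy":0,"dz":0,"rx":0,"ry":0,"rz":-0.178,"gripper":0.087},{"dx":0,"dy":0,"dz":0,"rx":0,"ry":0,"rz":-0.178,"gripper":0.087},{"dx":0,"dy":0,"dz":0,"rx":0,"ry":0,"rz":-0.178,"gripper":0.087},{"dx":0,"dy":0,"dz":-0.01,"rx":0,"ry":0,"rz":0,"gripper":0.087}]' 30; python3 -c "from h import *;state()"
```

```text
time: 1.7
position: [0.2059, -0.616, 0.2432]
tool_rot: [-2.224, -2.217, -0.001]
ft_force: [0.0, 0.1, 0.1]
finger_gap: 0.087
gripper_force: 0.0
1.7 pos [ 0.2059 -0.616   0.2432] rv [-2.224e+00 -2.217e+00 -1.000e-03] F [0.  0.1 0.1] gap 0.087 gf 0.0 q [ 1.28  0.34 -0.14  1.44  0.05  1.37  1.14]
```

```bash
python3 -m pendant '[{"dx":0.03,"dy":0.05,"dz":0,"rx":0,"ry":0,"rz":0,"gripper":0.087},{"dx":0.03,"dy":0.05,"dz":0,"rx":0,"ry":0,"rz":0,"gripper":0.087},{"dx":0.03,"dy":0.05,"dz":0,"rx":0,"ry":0,"rz":0,"gripper":0.087},{"dx":0.03,"dy":0.05,"dz":0,"rx":0,"ry":0,"rz":0,"gripper":0.087},{"dx":0.05,"dy":0.04,"dz":0,"rx":0,"ry":0,"rz":0,"gripper":0.087},{"dx":0.06,"dy":0,"dz":0,"rx":0,"ry":0,"rz":0,"gripper":0.087},{"dx":0.06,"dy":0,"dz":0,"rx":0,"ry":0,"rz":0,"gripper":0.087},{"dx":0.06,"dy":0,"dz":0,"rx":0,"ry":0,"rz":0,"gripper":0.087},{"dx":0.06,"dy":0,"dz":0,"rx":0,"ry":0,"rz":0,"gripper":0.087},{"dx":0.06,"dy":0,"dz":0,"rx":0,"ry":0,"rz":0,"gripper":0.087},{"dx":0.06,"dy":0,"dz":0,"rx":0,"ry":0,"rz":0,"gripper":0.087},{"dx":0.06,"dy":0,"dz":0,"rx":0,"ry":0,"rz":0,"gripper":0.087}]' && python3 -m pendant '[{"dx":0.05,"dy":0,"dz":0,"rx":0,"ry":0,"rz":0,"gripper":0.087},{"dx":0.05,"dy":0,"dz":0,"rx":0,"ry":0,"rz":0,"gripper":0.087},{"dx":0.05,"dy":0,"dz":0,"rx":0,"ry":0,"rz":0,"gripper":0.087},{"dx":0.05,"dy":0,"dz":0,"rx":0,"ry":0,"rz":0,"gripper":0.087},{"dx":0,"dy":0,"dz":0,"rx":0,"ry":0,"rz":0,"gripper":0.087}]'; python3 -c "from h import *;state()"
```

```text
time: 3.2
position: [0.4464, -0.0261, 0.2447]
tool_rot: [2.228, 2.212, 0.001]
ft_force: [1.3, 0.8, -0.6]
finger_gap: 0.0867
gripper_force: 0.0
time: 3.82
position: [0.4462, 0.1763, 0.2447]
tool_rot: [-2.221, -2.221, -0.003]
ft_force: [0.6, -1.2, 0.1]
finger_gap: 0.0872
gripper_force: 0.0
3.83 pos [0.4462 0.1763 0.2447] rv [-2.221 -2.221 -0.003] F [ 0.6 -1.2  0.1] gap 0.0872 gf 0.0 q [ 0.4   0.02 -0.86  1.81  0.02  1.31 -0.47]
```

```bash
python3 -m pendant '[{"dx":0.019,"dy":0,"dz":0.04,"rx":0,"ry":0,"rz":0,"gripper":0.087},{"dx":0,"dy":0,"dz":0.04,"rx":0,"ry":0,"rz":0,"gripper":0.087},{"dx":0,"dy":0,"dz":0.03,"rx":0,"ry":0,"rz":0,"gripper":0.087},{"dx":0,"dy":0,"dz":0.02,"rx":0,"ry":0,"rz":0,"gripper":0.087},{"dx":0,"dy":0,"dz":0.0155,"rx":0,"ry":0,"rz":0,"gripper":0.087},{"dx":0,"dy":0,"dz":0,"rx":0,"ry":0,"rz":0,"gripper":0.087}]'; python3 - <<'E'
from h import *
state()
p,_=get_image("top");q,_=get_image("side")
save("c1",np.hstack([cv2.resize(p[140:260,110:260],(400,320),interpolation=2),cv2.resize(q[120:240,80:230],(400,320),interpolation=2)]))
E
```

```text
time: 4.58
position: [0.4466, 0.1903, 0.0976]
tool_rot: [-2.226, -2.216, 0.002]
ft_force: [0.6, -0.0, 1.0]
finger_gap: 0.0868
gripper_force: 0.0
4.58 pos [0.4466 0.1903 0.0976] rv [-2.226e+00 -2.216e+00  2.000e-03] F [ 0.6 -0.   1. ] gap 0.0868 gf 0.0 q [ 0.31  0.22 -0.87  1.98  0.2   1.03 -0.66]
```

View pics/c1.png

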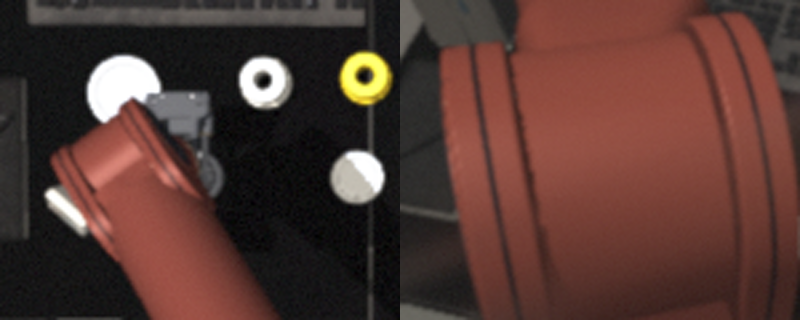

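```bash
python3 -m pendant '[{"dx":0.005,"dy":0,"dz":-0.0015,"rx":0,"ry":0,"rz":0,"gripper":0.087},{"dx":0,"dy":0,"dz":0,"rx":0,"ry":0,"rz":0,"gripper":0.087}]'; python3 -m pendant '[{"dx":0,"dy":0,"dz":0,"rx":0,"ry":0,"rz":0,"gripper":0.03},{"dx":0,"dy":0,"dz":0,"rx":0,"ry":0,"rz":0,"gripper":0.03},{"dx":0,"dy":0,"dz":0,"rx":0,"ry":0,"rz":0,"gripper":0.03},{"dx":0,"dy":0,"dz":0,"rx":0,"ry":0,"rz":0,"gripper":0.03},{"dx":0,"dy":0,"dz":0,"rx":0,"ry":0,"rz":0,"gripper":0.03},{"dx":0,"dy":0,"dz":0,"rx":0,"ry":0,"rz":0,"gripper":0.03}]' 25; python3 - <<'E'
from h import *
p,d=get_image("top");W=cloud("top",d)
q=W[212:225,125:150];print("link height over timer", q[...,2].min(), np.median(q[...,2]))
m=(W[...,2]>.0)&(p[...,0]>1.6*p[...,2])&(p[...,0]>60)&(W[...,0]>.33)&(W[...,2]<.6)
print("lowest arm pts",np.sort(W[m][:,2])[:10])
E
```

```text
time: 4.92
position: [0.4473, 0.1966, 0.1004]
tool_rot: [2.223, 2.219, 0.002]
ft_force: [-0.9, 0.9, -0.0]
finger_gap: 0.0873
gripper_force: 0.0
time: 5.68
position: [0.447, 0.1959, 0.0996]
tool_rot: [2.224, 2.219, 0.0]
ft_force: [-0.2, -0.5, 0.4]
finger_gap: 0.0354
gripper_force: 12.7
link height over timer -0.012643590454994413 0.5163460600114274
lowest arm pts [5.07201732e-05 5.60138400e-05 1.73392167e-04 3.66160118e-04
 3.85249496e-04 4.57857540e-04 4.59439559e-04 4.73287118e-04
 5.65765488e-04 6.31355838e-04]
```

```bash
python3 -m pendant '[{"dx":0,"dy":0,"dz":0,"rx":0,"ry":0,"rz":0,"gripper":0.03},{"dx":0,"dy":0,"dz":-0.01,"rx":0,"ry":0,"rz":0,"gripper":0.03},{"dx":0,"dy":0,"dz":-0.02,"rx":0,"ry":0,"rz":0,"gripper":0.03},{"dx":0,"dy":0,"dz":-0.02,"rx":0,"ry":0,"rz":0,"gripper":0.03},{"dx":0,"dy":0,"dz":-0.025,"rx":0,"ry":0,"rz":0,"gripper":0.03},{"dx":0,"dy":0,"dz":-0.02,"rx":0,"ry":0,"rz":0,"gripper":0.03},{"dx":-0.017,"dy":0.025,"dz":0,"rx":0,"ry":0,"rz":0,"gripper":0.03},{"dx":-0.023,"dy":0.033,"dz":0,"rx":0,"ry":0,"rz":0,"gripper":0.03},{"dx":-0.023,"dy":0.033,"dz":0,"rx":0,"ry":0,"rz":0,"gripper":0.03},{"dx":-0.017,"dy":0.025,"dz":0,"rx":0,"ry":0,"rz":0,"gripper":0.03},{"dx":-0.006,"dy":0.007,"dz":0,"rx":0,"ry":0,"rz":0,"gripper":0.03},{"dx":0,"dy":0,"dz":0,"rx":0,"ry":0,"rz":0,"gripper":0.03}]' 35; python3 - <<'E'
from h import *
state()
p,d=get_image("top");q,e=get_image("side");state()
save("c2",np.hstack([cv2.resize(p[140:260,110:260],(400,320),interpolation=2),cv2.resize(q[120:240,120:270],(400,320),interpolation=2)]))
E
```

```text
time: 7.22
position: [0.5693, 0.1098, 0.1945]
tool_rot: [-2.223, -2.218, 0.0]
ft_force: [-0.4, 0.3, -2.6]
finger_gap: 0.0352
gripper_force: 35.0
7.22 pos [0.5693 0.1098 0.1945] rv [-2.223 -2.218  0.   ] F [-0.4  0.3 -2.6] gap 0.0352 gf 35.0 q [ 0.39  0.31 -0.79  1.66  0.23  1.27 -0.45]
7.33 pos [0.5687 0.1108 0.1948] rv [-2.222 -2.22   0.   ] F [-0.9 -0.6 -2.3] gap 0.0351 gf 35.0 q [ 0.39  0.31 -0.79  1.66  0.23  1.27 -0.45]
```

View pics/c2.png

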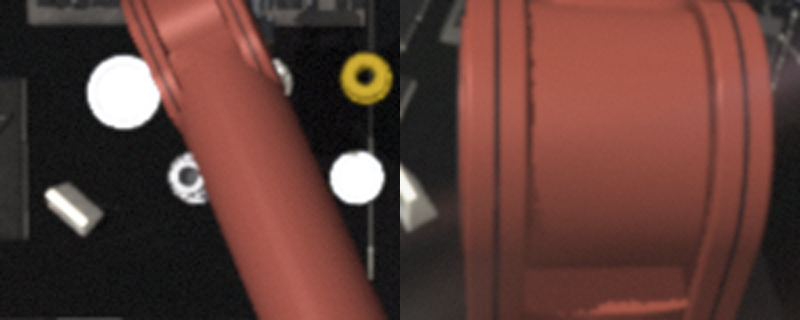

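```bash
python3 -m pendant '[{"dx":0,"dy":0,"dz":0.03,"rx":0,"ry":0,"rz":0,"gripper":0.03},{"dx":0,"dy":0,"dz":0.03,"rx":0,"ry":0,"rz":0,"gripper":0.03},{"dx":0,"dy":0,"dz":0.02,"rx":0,"ry":0,"rz":0,"gripper":0.03},{"dx":0,"dy":0,"dz":0,"rx":0,"ry":0,"rz":0,"gripper":0.03},{"dx":0,"dy":0,"dz":0,"rx":0,"ry":0,"rz":0,"gripper":0.03}]'; for i in 1 2 3 4; do python3 -c "from h import *;get_image('top');state()"; done
```

```text
time: 7.95
position: [0.5702, 0.1102, 0.1157]
tool_rot: [2.223, 2.219, 0.002]
ft_force: [-1.0, 0.6, -1.3]
finger_gap: 0.0352
gripper_force: 35.0
8.0 pos [0.5704 0.1101 0.1159] rv [2.223e+00 2.219e+00 2.000e-03] F [-0.9  0.1 -3. ] gap 0.0352 gf 35.0 q [ 0.37  0.39 -0.77  1.75  0.3   1.13 -0.5 ]
8.05 pos [0.5704 0.11   0.1159] rv [2.223e+00 2.218e+00 2.000e-03] F [ 0.4  0.1 -2.3] gap 0.0351 gf 35.0 q [ 0.37  0.39 -0.77  1.75  0.3   1.13 -0.5 ]
8.1 pos [0.5703 0.1099 0.1157] rv [2.223e+00 2.218e+00 2.000e-03] F [ 0.  -0.3 -2.8] gap 0.035 gf 35.0 q [ 0.37  0.39 -0.77  1.75  0.3   1.12 -0.5 ]
8.15 pos [0.5702 0.1098 0.1155] rv [2.223e+00 2.218e+00 2.000e-03] F [-0.4  0.1 -2.1] gap 0.0349 gf 35.0 q [ 0.37  0.39 -0.77  1.75  0.3   1.12 -0.5 ]
```

```bash
python3 -m pendant '[{"dx":0,"dy":0,"dz":0.009,"rx":0,"ry":0,"rz":0,"gripper":0.03},{"dx":0,"dy":0,"dz":0.009,"rx":0,"ry":0,"rz":0,"gripper":0.03},{"dx":0,"dy":0,"dz":0,"rx":0,"ry":0,"rz":0,"gripper":0.03}]'; python3 -m pendant '[{"dx":0,"dy":0,"dz":0.01,"rx":0,"ry":0,"rz":0,"gripper":0.03},{"dx":0,"dy":0,"dz":0.01,"rx":0,"ry":0,"rz":0,"gripper":0.03},{"dx":0,"dy":0,"dz":0.01,"rx":0,"ry":0,"rz":0,"gripper":0.03},{"dx":0,"dy":0,"dz":0.002,"rx":0,"ry":0,"rz":0,"gripper":0.03},{"dx":0,"dy":0,"dz":0.002,"rx":0,"ry":0,"rz":0,"gripper":0.03},{"dx":0,"dy":0,"dz":0,"rx":0,"ry":0,"rz":0,"gripper":0.03}]'
```

```text
time: 8.52
position: [0.5689, 0.1094, 0.0953]
tool_rot: [-2.223, -2.218, 0.002]
ft_force: [0.9, -0.9, -2.9]
finger_gap: 0.0347
gripper_force: 35.0
time: 9.28
position: [0.5698, 0.1097, 0.0627]
tool_rot: [2.224, 2.219, 0.0]
ft_force: [0.2, -0.3, -1.8]
finger_gap: 0.0349
gripper_force: 35.0
```

```bash
for i in 1 2 3; do python3 -m pendant '[{"dx":0,"dy":0,"dz":0.0008,"rx":0,"ry":0,"rz":0,"gripper":0.03},{"dx":0,"dy":0,"dz":0,"rx":0,"ry":0,"rz":0,"gripper":0.03}]' | grep -E 'posi|ft_'; done
```

```text
position: [0.5697, 0.1097, 0.0619]
ft_force: [-0.6, 0.4, -1.9]
position: [0.5699, 0.1097, 0.0616]
ft_force: [-2.7, -2.4, 5.3]
position: [0.5699, 0.1097, 0.0616]
ft_force: [-5.9, -2.0, 14.1]
```

```bash
python3 -m pendant '[{"dx":0,"dy":0,"dz":-0.0005,"rx":0,"ry":0,"rz":0,"gripper":0.042},{"dx":0,"dy":0,"dz":0,"rx":0,"ry":0,"rz":0,"gripper":0.05},{"dx":0,"dy":0,"dz":0,"rx":0,"ry":0,"rz":0,"gripper":0.087},{"dx":0,"dy":0,"dz":0,"rx":0,"ry":0,"rz":0,"gripper":0.087},{"dx":0,"dy":0,"dz":0,"rx":0,"ry":0,"rz":0,"gripper":0.087},{"dx":0,"dy":0,"dz":-0.02,"rx":0,"ry":0,"rz":0,"gripper":0.087},{"dx":0,"dy":0,"dz":-0.04,"rx":0,"ry":0,"rz":0,"gripper":0.087},{"dx":0,"dy":0,"dz":-0.04,"rx":0,"ry":0,"rz":0,"gripper":0.087},{"dx":0,"dy":-0.05,"dz":0,"rx":0,"ry":0,"rz":0,"gripper":0.087},{"dx":-0.04,"dy":-0.04,"dz":0,"rx":0,"ry":0,"rz":0,"gripper":0.087},{"dx":-0.05,"dy":0,"dz":0,"rx":0,"ry":0,"rz":0,"gripper":0.087},{"dx":0,"dy":0,"dz":0,"rx":0,"ry":0,"rz":0,"gripper":0.087}]'; python3 - <<'E'
from h import *
p,d=get_image("top");q,e=get_image("side")
save("c3",np.hstack([cv2.resize(p[140:260,110:260],(400,320),interpolation=2),cv2.resize(q[120:240,120:270],(400,320),interpolation=2)]))
W=cloud("top",d)
for n,(u,v,lo,hi) in dict(pl=(209,170,.06,.09),ring=(183,206,.078,.1)).items():
    s=W[v-15:v+16,u-15:u+16].reshape(-1,3);s=s[(s[:,2]>lo)&(s[:,2]<hi)]
    if len(s):print(n,len(s),np.round(s.mean(0),4),np.round((s.max(0)+s.min(0))/2,4))
E
```

```text
time: 11.52
position: [0.4796, 0.0159, 0.162]
tool_rot: [2.228, 2.211, -0.001]
ft_force: [0.1, 0.4, 0.6]
finger_gap: 0.0871
gripper_force: 0.0
pl 59 [0.5737 0.1091 0.0659] [0.5743 0.1094 0.0674]
ring 97 [0.4469 0.1958 0.0849] [0.4469 0.1949 0.0858]
```

View pics/c3.png

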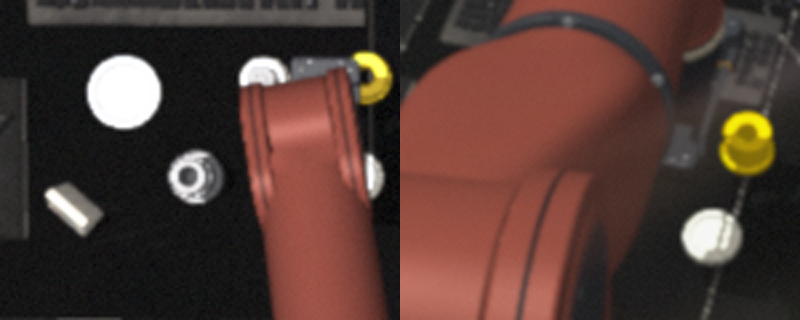

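```bash
python3 -m pendant '[{"dx":0.04,"dy":-0.01,"dz":0,"rx":0,"ry":0,"rz":0,"gripper":0.087},{"dx":0.05,"dy":-0.013,"dz":0,"rx":0,"ry":0,"rz":0,"gripper":0.087},{"dx":0.05,"dy":-0.01,"dz":0,"rx":0,"ry":0,"rz":0,"gripper":0.087},{"dx":0.03,"dy":0,"dz":0,"rx":0,"ry":0,"rz":0,"gripper":0.087},{"dx":0.01,"dy":0,"dz":0,"rx":0,"ry":0,"rz":0,"gripper":0.087},{"dx":0,"dy":0,"dz":0.03,"rx":0,"ry":0,"rz":0,"gripper":0.087},{"dx":0,"dy":0,"dz":0.025,"rx":0,"ry":0,"rz":0,"gripper":0.087},{"dx":0,"dy":0,"dz":0.015,"rx":0,"ry":0,"rz":0,"gripper":0.087},{"dx":0,"dy":0,"dz":0,"rx":0,"ry":0,"rz":0,"gripper":0.087},{"dx":0,"dy":0,"dz":0,"rx":0,"ry":0,"rz":0,"gripper":0.087}]' 15; python3 -c "from h import *;get_image('top');state()"
```

```text
time: 12.88
position: [0.4474, 0.2002, 0.0915]
tool_rot: [2.223, 2.219, 0.002]
ft_force: [-0.6, -0.1, 0.9]
finger_gap: 0.0874
gripper_force: 0.0
12.93 pos [0.4475 0.2002 0.0916] rv [2.223e+00 2.219e+00 2.000e-03] F [ 0.5 -0.7 -0.5] gap 0.0868 gf 0.0 q [ 0.32  0.25 -0.91  1.98  0.23  1.02 -0.7 ]
```

```bash
python3 -m pendant '[{"dx":-0.0043,"dy":-0.0005,"dz":0.003,"rx":0,"ry":0,"rz":0,"gripper":0.087},{"dx":0,"dy":0,"dz":0,"rx":0,"ry":0,"rz":0,"gripper":0.087},{"dx":0,"dy":0,"dz":0,"rx":0,"ry":0,"rz":0,"gripper":0.06}]' | grep posi; python3 -m pendant '[{"dx":0,"dy":0,"dz":0,"rx":0,"ry":0,"rz":0,"gripper":0.038},{"dx":0,"dy":0,"dz":0,"rx":0,"ry":0,"rz":0,"gripper":0.038},{"dx":0,"dy":0,"dz":0,"rx":0,"ry":0,"rz":0,"gripper":0.038},{"dx":0,"dy":0,"dz":0,"rx":0,"ry":0,"rz":0,"gripper":0.038},{"dx":0,"dy":0,"dz":0,"rx":0,"ry":0,"rz":0,"gripper":0.038},{"dx":0,"dy":0,"dz":0,"rx":0,"ry":0,"rz":0,"gripper":0.038}]' 20
```

```text
position: [0.4464, 0.1955, 0.0878]
time: 14.05
position: [0.4464, 0.1957, 0.0877]
tool_rot: [-2.224, -2.219, -0.0]
ft_force: [0.0, -1.0, 0.1]
finger_gap: 0.0429
gripper_force: 20.0
```

```bash
python3 -m pendant '[{"dx":0,"dy":0,"dz":0,"rx":0,"ry":0,"rz":0,"gripper":0.038},{"dx":0,"dy":0,"dz":-0.01,"rx":0,"ry":0,"rz":0,"gripper":0.038},{"dx":0,"dy":0,"dz":-0.02,"rx":0,"ry":0,"rz":0,"gripper":0.038},{"dx":0,"dy":0,"dz":-0.02,"rx":0,"ry":0,"rz":0,"gripper":0.038},{"dx":-0.025,"dy":0,"dz":0,"rx":0,"ry":0,"rz":0,"gripper":0.038},{"dx":-0.04,"dy":0,"dz":0,"rx":0,"ry":0,"rz":0,"gripper":0.038},{"dx":-0.045,"dy":0,"dz":0,"rx":0,"ry":0,"rz":0,"gripper":0.038},{"dx":-0.045,"dy":0,"dz":0,"rx":0,"ry":0,"rz":0,"gripper":0.038},{"dx":-0.03,"dy":0.0015,"dz":0,"rx":0,"ry":0,"rz":0,"gripper":0.038},{"dx":-0.019,"dy":0,"dz":0.01,"rx":0,"ry":0,"rz":0,"gripper":0.038},{"dx":0,"dy":0,"dz":0.03,"rx":0,"ry":0,"rz":0,"gripper":0.038},{"dx":0,"dy":0,"dz":0,"rx":0,"ry":0,"rz":0,"gripper":0.038}]' 30; python3 -c "from h import *;[get_image('top') for i in '12'];state()"
```

```text
time: 15.55
position: [0.4459, -0.0078, 0.0963]
tool_rot: [-2.22, -2.218, 0.002]
ft_force: [-0.7, 0.7, -1.0]
finger_gap: 0.0431
gripper_force: 30.0
15.65 pos [ 0.4476 -0.0075  0.0982] rv [-2.222e+00 -2.220e+00 -1.000e-03] F [ 0.5  1.  -1. ] gap 0.0429 gf 30.0 q [ 0.67  0.11 -0.78  2.07  0.09  1.   -0.15]
```

```bash
python3 -m pendant '[{"dx":0,"dy":0,"dz":0.03,"rx":0,"ry":0,"rz":0,"gripper":0.038},{"dx":0,"dy":0,"dz":0.025,"rx":0,"ry":0,"rz":0,"gripper":0.038},{"dx":0,"dy":0,"dz":0.01,"rx":0,"ry":0,"rz":0,"gripper":0.038},{"dx":0,"dy":0,"dz":0,"rx":0,"ry":0,"rz":0,"gripper":0.038},{"dx":0,"dy":0,"dz":0,"rx":0,"ry":0,"rz":0,"gripper":0.038}]' >/dev/null; python3 -c "from h import *;[get_image('top') for i in '12'];state()"
```

```text
16.38 pos [ 0.4482 -0.0084  0.0336] rv [2.223e+00 2.218e+00 1.000e-03] F [ 1.2 -0.1 -0.7] gap 0.0426 gf 30.0 q [ 0.63  0.22 -0.76  2.12  0.2   0.87 -0.25]
```

```bash
python3 -m pendant '[{"dx":0,"dy":0,"dz":0.004,"rx":0,"ry":0,"rz":0,"gripper":0.038},{"dx":0,"dy":0,"dz":0.002,"rx":0,"ry":0,"rz":0,"gripper":0.038},{"dx":0,"dy":0,"dz":0.001,"rx":0,"ry":0,"rz":0,"gripper":0.038},{"dx":0,"dy":0,"dz":0,"rx":0,"ry":0,"rz":0,"gripper":0.038}]' |grep -E 'posi|ft_'; for i in 1 2 3; do python3 -m pendant '[{"dx":0,"dy":0,"dz":0.0008,"rx":0,"ry":0,"rz":0,"gripper":0.038},{"dx":0,"dy":0,"dz":0,"rx":0,"ry":0,"rz":0,"gripper":0.038}]' | grep -E 'posi|ft_'; done
```

```text
position: [0.4474, -0.0083, 0.0256]
ft_force: [0.3, -0.5, -1.0]
position: [0.4474, -0.0084, 0.0248]
ft_force: [0.2, 0.2, -0.8]
position: [0.4476, -0.0084, 0.0245]
ft_force: [-4.5, 0.6, 8.1]
position: [0.4476, -0.0084, 0.0244]
ft_force: [-8.7, 0.7, 21.2]
```

```bash
python3 -m pendant '[{"dx":0,"dy":0,"dz":-0.001,"rx":0,"ry":0,"rz":0,"gripper":0.05},{"dx":0,"dy":0,"dz":0,"rx":0,"ry":0,"rz":0,"gripper":0.06},{"dx":0,"dy":0,"dz":0,"rx":0,"ry":0,"rz":0,"gripper":0.087},{"dx":0,"dy":0,"dz":0,"rx":0,"ry":0,"rz":0,"gripper":0.087},{"dx":0,"dy":0,"dz":-0.02,"rx":0,"ry":0,"rz":0,"gripper":0.087},{"dx":0,"dy":0,"dz":-0.04,"rx":0,"ry":0,"rz":0,"gripper":0.087},{"dx":0,"dy":0,"dz":-0.04,"rx":0,"ry":0,"rz":0,"gripper":0.087},{"dx":0.04,"dy":0,"dz":0,"rx":0,"ry":0,"rz":0,"gripper":0.087},{"dx":0.05,"dy":0,"dz":0,"rx":0,"ry":0,"rz":0,"gripper":0.087},{"dx":0.05,"dy":0,"dz":0,"rx":0,"ry":0,"rz":0,"gripper":0.087},{"dx":0.04,"dy":0,"dz":0,"rx":0,"ry":0,"rz":0,"gripper":0.087},{"dx":0.02,"dy":-0.001,"dz":0,"rx":0,"ry":0,"rz":0,"gripper":0.087}]' 20; python3 - <<'E'
from h import *
p,d=get_image("top");state();W=cloud("top",d)
save("c4",cv2.resize(p[140:260,110:260],(600,480),interpolation=2))
for n,(u,v,lo,hi) in dict(pl=(209,170,.06,.09),ring=(244,206,.018,.04)).items():
    s=W[v-15:v+16,u-15:u+16].reshape(-1,3);s=s[(s[:,2]>lo)&(s[:,2]<hi)]
    if len(s):print(n,len(s),np.round(s.mean(0),4),np.round((s.max(0)+s.min(0))/2,4))
E
```

```text
time: 19.12
position: [0.4464, 0.1941, 0.1243]
tool_rot: [-2.22, -2.221, -0.001]
ft_force: [0.8, -0.6, 0.1]
finger_gap: 0.0871
gripper_force: 0.0
19.18 pos [0.4461 0.196  0.1245] rv [-2.218 -2.222 -0.003] F [-1.3  1.9 -0.1] gap 0.0871 gf 0.0 q [ 0.38  0.2  -0.96  1.95  0.18  1.08 -0.65]
pl 87 [0.5681 0.109  0.0668] [0.5677 0.1097 0.0686]
ring 81 [ 0.4461 -0.0079  0.0229] [ 0.4494 -0.0079  0.0244]
```

View pics/c4.png

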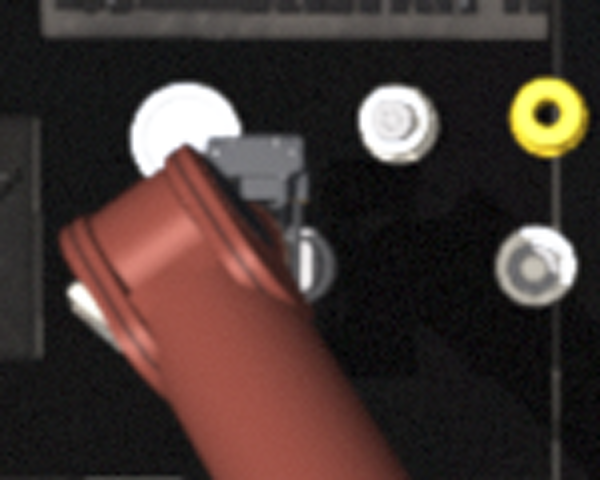

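```bash
python3 -m pendant '[{"dx":0,"dy":0,"dz":0.03,"rx":0,"ry":0,"rz":0,"gripper":0.087},{"dx":0,"dy":0,"dz":0.03,"rx":0,"ry":0,"rz":0,"gripper":0.087},{"dx":0,"dy":0,"dz":0.015,"rx":0,"ry":0,"rz":0,"gripper":0.087},{"dx":0,"dy":0,"dz":0,"rx":0,"ry":0,"rz":0,"gripper":0.087},{"dx":0,"dy":0,"dz":0,"rx":0,"ry":0,"rz":0,"gripper":0.087}]' 20; python3 -c "from h import *;[get_image('top') for i in '12'];state()"
```

```text
time: 19.8
position: [0.4475, 0.1919, 0.0502]
tool_rot: [2.223, 2.219, 0.002]
ft_force: [0.1, -0.7, 1.3]
finger_gap: 0.087
gripper_force: 0.0
19.9 pos [0.4476 0.1918 0.0503] rv [2.223e+00 2.218e+00 2.000e-03] F [-0.  -0.5 -0.3] gap 0.0871 gf 0.0 q [ 0.32  0.32 -0.91  2.02  0.31  0.95 -0.75]
```

```bash
python3 -m pendant '[{"dx":0.0038,"dy":-0.0008,"dz":0.007,"rx":0,"ry":0,"rz":0,"gripper":0.087},{"dx":0,"dy":0,"dz":0,"rx":0,"ry":0,"rz":0,"gripper":0.087},{"dx":0,"dy":0,"dz":0,"rx":0,"ry":0,"rz":0,"gripper":0.065}]' | grep posi; python3 -m pendant '[{"dx":0,"dy":0,"dz":0,"rx":0,"ry":0,"rz":0,"gripper":0.048},{"dx":0,"dy":0,"dz":0,"rx":0,"ry":0,"rz":0,"gripper":0.048},{"dx":0,"dy":0,"dz":0,"rx":0,"ry":0,"rz":0,"gripper":0.048},{"dx":0,"dy":0,"dz":0,"rx":0,"ry":0,"rz":0,"gripper":0.048},{"dx":0,"dy":0,"dz":0,"rx":0,"ry":0,"rz":0,"gripper":0.048}]' 25; python3 -m pendant '[{"dx":0,"dy":0,"dz":0,"rx":0,"ry":0,"rz":0,"gripper":0.048},{"dx":0,"dy":0,"dz":0,"rx":0,"ry":0,"rz":0,"gripper":0.048},{"dx":0,"dy":0,"dz":0,"rx":0,"ry":0,"rz":0,"gripper":0.048}]' 50
```

```text
position: [0.446, 0.1955, 0.0422]
time: 20.9
position: [0.4466, 0.1954, 0.0424]
tool_rot: [2.224, 2.219, 0.001]
ft_force: [4.1, 0.3, -1.6]
finger_gap: 0.0529
gripper_force: 25.0
time: 21.28
position: [0.4465, 0.1954, 0.0424]
tool_rot: [2.224, 2.219, 0.001]
ft_force: [3.7, -0.1, -1.8]
finger_gap: 0.053
gripper_force: 50.0
```

```bash
python3 -m pendant '[{"dx":0,"dy":0,"dz":-0.008,"rx":0,"ry":0,"rz":0,"gripper":0.048},{"dx":0,"dy":0,"dz":-0.02,"rx":0,"ry":0,"rz":0,"gripper":0.048},{"dx":0,"dy":0,"dz":-0.025,"rx":0,"ry":0,"rz":0,"gripper":0.048},{"dx":-0.025,"dy":0,"dz":0,"rx":0,"ry":0,"rz":0,"gripper":0.048},{"dx":-0.04,"dy":0,"dz":0,"rx":0,"ry":0,"rz":0,"gripper":0.048},{"dx":-0.045,"dy":0,"dz":0,"rx":0,"ry":0,"rz":0,"gripper":0.048},{"dx":-0.045,"dy":0,"dz":0,"rx":0,"ry":0,"rz":0,"gripper":0.048},{"dx":-0.045,"dy":0,"dz":0,"rx":0,"ry":0,"rz":0,"gripper":0.048},{"dx":-0.045,"dy":0,"dz":0,"rx":0,"ry":0,"rz":0,"gripper":0.048},{"dx":-0.045,"dy":0,"dz":0,"rx":0,"ry":0,"rz":0,"gripper":0.048},{"dx":-0.045,"dy":0,"dz":0,"rx":0,"ry":0,"rz":0,"gripper":0.048},{"dx":-0.045,"dy":0,"dz":0,"rx":0,"ry":0,"rz":0,"gripper":0.048}]'; python3 -m pendant '[{"dx":-0.045,"dy":-0.001,"dz":0,"rx":0,"ry":0,"rz":0,"gripper":0.048},{"dx":-0.045,"dy":-0.001,"dz":0,"rx":0,"ry":0,"rz":0,"gripper":0.048},{"dx":-0.03,"dy":-0.001,"dz":0,"rx":0,"ry":0,"rz":0,"gripper":0.048},{"dx":0,"dy":0,"dz":0,"rx":0,"ry":0,"rz":0,"gripper":0.048}]';python3 -c "from h import *;[get_image('top') for i in '12'];state()"
```

```text
time: 22.78
position: [0.445, -0.1855, 0.0964]
tool_rot: [2.223, 2.22, 0.0]
ft_force: [0.1, 0.3, -4.9]
finger_gap: 0.0526
gripper_force: 50.0
time: 23.28
position: [0.4412, -0.3068, 0.096]
tool_rot: [-2.228, -2.215, -0.0]
ft_force: [-0.8, 0.8, -5.2]
finger_gap: 0.0526
gripper_force: 50.0
23.38 pos [ 0.442  -0.3037  0.0958] rv [-2.223e+00 -2.219e+00 -1.000e-03] F [-0.6  1.2 -5.8] gap 0.0528 gf 50.0 q [ 1.04  0.28 -0.6   1.88  0.18  1.04  0.37]
```

```bash
python3 -m pendant '[{"dx":-0.02,"dy":0,"dz":0,"rx":0,"ry":0,"rz":0,"gripper":0.048},{"dx":-0.015,"dy":0,"dz":0,"rx":0,"ry":0,"rz":0,"gripper":0.048},{"dx":0,"dy":0,"dz":0,"rx":0,"ry":0,"rz":0,"gripper":0.048},{"dx":0,"dy":0,"dz":0.02,"rx":0,"ry":0,"rz":0,"gripper":0.048},{"dx":0,"dy":0,"dz":0.01,"rx":0,"ry":0,"rz":0,"gripper":0.048},{"dx":0,"dy":0,"dz":0,"rx":0,"ry":0,"rz":0,"gripper":0.048}]' >/dev/null; python3 - <<'E'
from h import *
q,e=get_image("side");p,d=get_image("top");state()
save("c5",np.hstack([cv2.resize(p[140:260,270:420],(400,320),interpolation=2),cv2.resize(q[120:240,270:420],(400,320),interpolation=2)]))
E
```

```text
24.23 pos [ 0.4421 -0.3392  0.0651] rv [-2.223 -2.219 -0.   ] F [-0.   0.4 -5.7] gap 0.0526 gf 50.0 q [ 1.05  0.36 -0.56  1.85  0.22  1.    0.4 ]
```

View pics/c5.png

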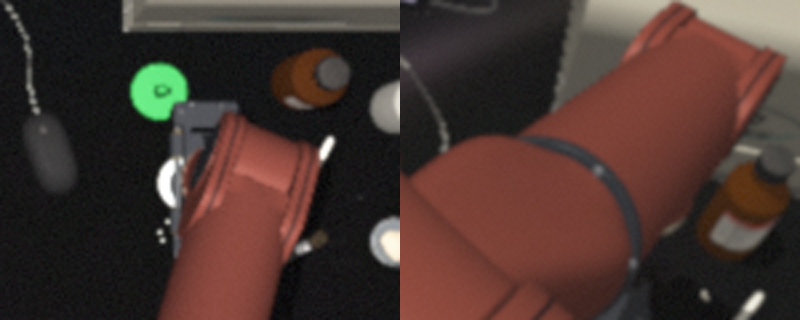

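```bash
python3 -m pendant '[{"dx":0.0003,"dy":0,"dz":0.006,"rx":0,"ry":0,"rz":0,"gripper":0.048},{"dx":0,"dy":0,"dz":0.005,"rx":0,"ry":0,"rz":0,"gripper":0.048},{"dx":0,"dy":0,"dz":0,"rx":0,"ry":0,"rz":0,"gripper":0.048}]' |grep -E 'posi|ft_';  python3 -m pendant '[{"dx":0,"dy":0,"dz":0.008,"rx":0,"ry":0,"rz":0,"gripper":0.048},{"dx":0,"dy":0,"dz":0.007,"rx":0,"ry":0,"rz":0,"gripper":0.048},{"dx":0,"dy":0,"dz":0,"rx":0,"ry":0,"rz":0,"gripper":0.048}]' |grep -E 'posi|ft_'
```

```text
position: [0.4417, -0.3391, 0.0538]
ft_force: [-0.7, 1.6, -5.9]
position: [0.4415, -0.3389, 0.0384]
ft_force: [0.2, 0.4, -4.5]
```

Free of the post; on to the disc (contact expected at TCP z 0.0284).

```bash
python3 -m pendant '[{"dx":0,"dy":0,"dz":0.005,"rx":0,"ry":0,"rz":0,"gripper":0.048},{"dx":0,"dy":0,"dz":0.003,"rx":0,"ry":0,"rz":0,"gripper":0.048},{"dx":0,"dy":0,"dz":0,"rx":0,"ry":0,"rz":0,"gripper":0.048}]' |grep -E 'posi|ft_'; for i in 1 2 3 4; do python3 -m pendant '[{"dx":0,"dy":0,"dz":0.0008,"rx":0,"ry":0,"rz":0,"gripper":0.048},{"dx":0,"dy":0,"dz":0,"rx":0,"ry":0,"rz":0,"gripper":0.048}]' | grep -E 'posi|ft_'; done
```

```text
position: [0.4419, -0.3391, 0.031]
ft_force: [0.3, 0.5, -5.0]
position: [0.442, -0.3393, 0.0305]
ft_force: [-0.8, 0.3, -6.1]
position: [0.4419, -0.3393, 0.0296]
ft_force: [0.5, -0.1, -5.6]
position: [0.4419, -0.3393, 0.0288]
ft_force: [-0.4, -0.1, -5.5]
position: [0.442, -0.3393, 0.0284]
ft_force: [-1.3, 0.9, 1.9]
```

```bash
python3 -m pendant '[{"dx":0,"dy":0,"dz":0.0003,"rx":0,"ry":0,"rz":0,"gripper":0.048},{"dx":0,"dy":0,"dz":0,"rx":0,"ry":0,"rz":0,"gripper":0.06},{"dx":0,"dy":0,"dz":0,"rx":0,"ry":0,"rz":0,"gripper":0.07},{"dx":0,"dy":0,"dz":0,"rx":0,"ry":0,"rz":0,"gripper":0.087},{"dx":0,"dy":0,"dz":0,"rx":0,"ry":0,"rz":0,"gripper":0.087},{"dx":0,"dy":0,"dz":-0.02,"rx":0,"ry":0,"rz":0,"gripper":0.087},{"dx":0,"dy":0,"dz":-0.04,"rx":0,"ry":0,"rz":0,"gripper":0.087},{"dx":0,"dy":0,"dz":-0.05,"rx":0,"ry":0,"rz":0,"gripper":0.087},{"dx":0.04,"dy":0,"dz":0,"rx":0,"ry":0,"rz":0,"gripper":0.087},{"dx":0.06,"dy":0,"dz":0,"rx":0,"ry":0,"rz":0,"gripper":0.087},{"dx":0.06,"dy":0,"dz":0,"rx":0,"ry":0,"rz":0,"gripper":0.087},{"dx":0.06,"dy":0,"dz":0,"rx":0,"ry":0,"rz":0,"gripper":0.087}]' 20; python3 -m pendant '[{"dx":0.06,"dy":0,"dz":0,"rx":0,"ry":0,"rz":0,"gripper":0.087},{"dx":0.06,"dy":0,"dz":0,"rx":0,"ry":0,"rz":0,"gripper":0.087},{"dx":0.06,"dy":0,"dz":0,"rx":0,"ry":0,"rz":0,"gripper":0.087},{"dx":0.05,"dy":0,"dz":0,"rx":0,"ry":0,"rz":0,"gripper":0.087},{"dx":0.04,"dy":0.003,"dz":0,"rx":0,"ry":0,"rz":0,"gripper":0.087},{"dx":0.02,"dy":0,"dz":0,"rx":0,"ry":0,"rz":0,"gripper":0.087},{"dx":0,"dy":0,"dz":0,"rx":0,"ry":0,"rz":0,"gripper":0.087}]'
python3 - <<'E'
from h import *
p,d=get_image("top");state();W=cloud("top",d)
save("c6",cv2.resize(p[140:260,110:410],(800,320),interpolation=2))
for n,(u,v,lo,hi) in dict(bar=(340,208,.045,.09),base=(183,206,.02,.029)).items():
    s=W[v-15:v+16,u-15:u+16].reshape(-1,3);s=s[(s[:,2]>lo)&(s[:,2]<hi)]
    if len(s):print(n,len(s),np.round(s.mean(0),4),np.round((s.max(0)+s.min(0))/2,4))
E
```

```text
time: 27.85
position: [0.4426, -0.1174, 0.1392]
tool_rot: [2.222, 2.218, 0.0]
ft_force: [0.4, 0.3, -0.0]
finger_gap: 0.087
gripper_force: 0.0
time: 28.72
position: [0.4459, 0.1726, 0.1389]
tool_rot: [2.22, 2.223, 0.002]
ft_force: [0.3, -0.5, 0.2]
finger_gap: 0.0868
gripper_force: 0.0
28.77 pos [0.446  0.1711 0.1386] rv [2.221e+00 2.221e+00 1.000e-03] F [ 0.5 -0.7 -0.8] gap 0.087 gf 0.0 q [ 0.5   0.17 -1.02  1.95  0.16  1.11 -0.59]
bar 174 [ 0.4405 -0.337   0.054 ] [ 0.4418 -0.3369  0.0542]
base 11 [0.4491 0.1676 0.0243] [0.4536 0.1713 0.0248]
```

View pics/c6.png

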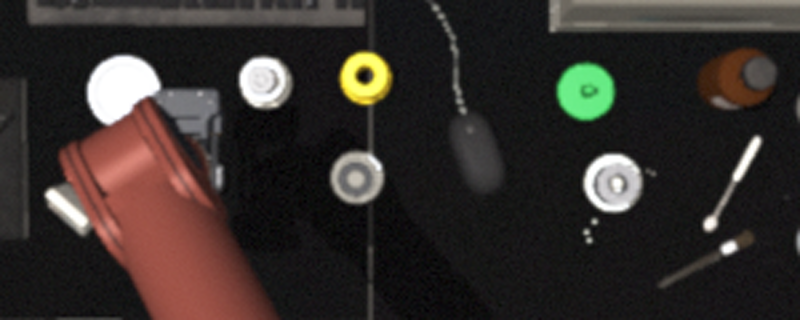

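```bash
python3 -m pendant '[{"dx":0.0245,"dy":0,"dz":0,"rx":0,"ry":0,"rz":0,"gripper":0.087},{"dx":0,"dy":0,"dz":0.03,"rx":0,"ry":0,"rz":0,"gripper":0.087},{"dx":0,"dy":0,"dz":0.03,"rx":0,"ry":0,"rz":0,"gripper":0.087},{"dx":0,"dy":0,"dz":0.025,"rx":0,"ry":0,"rz":0,"gripper":0.087},{"dx":0,"dy":0,"dz":0.01,"rx":0,"ry":0,"rz":0,"gripper":0.087},{"dx":0,"dy":0,"dz":0,"rx":0,"ry":0,"rz":0,"gripper":0.087}]' 20 >/dev/null; python3 -c "from h import *;[get_image('top') for i in '12'];state()"
```

```text
29.62 pos [0.4467 0.1951 0.0438] rv [2.224e+00 2.218e+00 1.000e-03] F [ 0.2  0.7 -0.4] gap 0.0868 gf 0.0 q [ 0.35  0.35 -0.96  2.02  0.35  0.95 -0.8 ]
```

```bash
python3 -m pendant '[{"dx":0,"dy":0,"dz":0.013,"rx":0,"ry":0,"rz":0,"gripper":0.087},{"dx":0.0005,"dy":0,"dz":0.011,"rx":0,"ry":0,"rz":0,"gripper":0.087},{"dx":0,"dy":0,"dz":0,"rx":0,"ry":0,"rz":0,"gripper":0.087},{"dx":0,"dy":0,"dz":0,"rx":0,"ry":0,"rz":0,"gripper":0.087}]' | grep posi; python3 -m pendant '[{"dx":0,"dy":0,"dz":0,"rx":0,"ry":0,"rz":0,"gripper":0.058},{"dx":0,"dy":0,"dz":0,"rx":0,"ry":0,"rz":0,"gripper":0.058},{"dx":0,"dy":0,"dz":0,"rx":0,"ry":0,"rz":0,"gripper":0.058},{"dx":0,"dy":0,"dz":0,"rx":0,"ry":0,"rz":0,"gripper":0.058},{"dx":0,"dy":0,"dz":0,"rx":0,"ry":0,"rz":0,"gripper":0.058}]' 20; python3 -m pendant '[{"dx":0,"dy":0,"dz":0,"rx":0,"ry":0,"rz":0,"gripper":0.058},{"dx":0,"dy":0,"dz":0,"rx":0,"ry":0,"rz":0,"gripper":0.058}]' 50
```

```text
position: [0.446, 0.1959, 0.0188]
time: 30.75
position: [0.4464, 0.1957, 0.019]
tool_rot: [2.224, 2.219, 0.001]
ft_force: [1.5, -0.6, 1.7]
finger_gap: 0.0649
gripper_force: 20.0
time: 31.0
position: [0.4464, 0.1957, 0.019]
tool_rot: [2.224, 2.219, 0.001]
ft_force: [2.3, -0.6, 2.4]
finger_gap: 0.0645
gripper_force: 50.0
```

```bash
python3 -m pendant '[{"dx":0,"dy":0,"dz":-0.008,"rx":0,"ry":0,"rz":0,"gripper":0.058},{"dx":0,"dy":0,"dz":-0.02,"rx":0,"ry":0,"rz":0,"gripper":0.058},{"dx":0,"dy":0,"dz":-0.03,"rx":0,"ry":0,"rz":0,"gripper":0.058},{"dx":0,"dy":0,"dz":-0.012,"rx":0,"ry":0,"rz":0,"gripper":0.058},{"dx":0,"dy":0.02,"dz":0,"rx":0,"ry":0,"rz":0,"gripper":0.058},{"dx":0.01,"dy":0.03,"dz":0,"rx":0,"ry":0,"rz":0,"gripper":0.058},{"dx":0.03,"dy":0.03,"dz":0,"rx":0,"ry":0,"rz":0,"gripper":0.058},{"dx":0.03,"dy":0.02,"dz":0,"rx":0,"ry":0,"rz":0,"gripper":0.058},{"dx":0.02,"dy":0.0105,"dz":0,"rx":0,"ry":0,"rz":0,"gripper":0.058},{"dx":0.008,"dy":0,"dz":0,"rx":0,"ry":0,"rz":0,"gripper":0.058},{"dx":0,"dy":0,"dz":0,"rx":0,"ry":0,"rz":0,"gripper":0.058}]'; python3 -c "from h import *;[get_image('top') for i in '12'];state()"
```

```text
time: 32.38
position: [0.5559, 0.2937, 0.0885]
tool_rot: [-2.222, -2.22, 0.001]
ft_force: [-0.5, -0.3, -5.6]
finger_gap: 0.0648
gripper_force: 50.0
32.48 pos [0.5564 0.2924 0.0886] rv [ 2.224e+00  2.218e+00 -2.000e-03] F [-1.   0.8 -5.6] gap 0.0649 gf 50.0 q [ 0.11  0.56 -0.89  1.65  0.47  1.16 -0.9 ]
```

```bash
python3 -m pendant '[{"dx":0.0012,"dy":0.0004,"dz":0.02,"rx":0,"ry":0,"rz":0,"gripper":0.058},{"dx":0,"dy":0,"dz":0.02,"rx":0,"ry":0,"rz":0,"gripper":0.058},{"dx":0,"dy":0,"dz":0.012,"rx":0,"ry":0,"rz":0,"gripper":0.058},{"dx":0,"dy":0,"dz":0,"rx":0,"ry":0,"rz":0,"gripper":0.058},{"dx":0,"dy":0,"dz":0,"rx":0,"ry":0,"rz":0,"gripper":0.058}]' >/dev/null; python3 -c "from h import *;[get_image('top') for i in '12'];state()"
```

```text
33.2 pos [0.5576 0.2951 0.0375] rv [2.223e+00 2.219e+00 2.000e-03] F [ 0.6 -0.4 -5.8] gap 0.0645 gf 50.0 q [ 0.08  0.62 -0.85  1.68  0.52  1.08 -0.93]
```

```bash
python3 -m pendant '[{"dx":-0.0015,"dy":-0.0005,"dz":0.003,"rx":0,"ry":0,"rz":0,"gripper":0.058},{"dx":0,"dy":0,"dz":0.003,"rx":0,"ry":0,"rz":0,"gripper":0.058},{"dx":0,"dy":0,"dz":0,"rx":0,"ry":0,"rz":0,"gripper":0.058}]' |grep -E 'posi|ft_'; for i in 1 2 3; do python3 -m pendant '[{"dx":0,"dy":0,"dz":0.001,"rx":0,"ry":0,"rz":0,"gripper":0.058},{"dx":0,"dy":0,"dz":0,"rx":0,"ry":0,"rz":0,"gripper":0.058}]' | grep -E 'posi|ft_'; done
```

```text
position: [0.5565, 0.293, 0.0305]
ft_force: [-0.4, 0.2, -5.1]
position: [0.5566, 0.2932, 0.0297]
ft_force: [-0.2, -0.0, -6.0]
position: [0.5566, 0.2932, 0.0287]
ft_force: [0.5, -0.7, -6.2]
position: [0.5566, 0.2931, 0.0277]
ft_force: [-0.8, 0.2, -5.7]
```

```bash
python3 -m pendant '[{"dx":0,"dy":0,"dz":0.001,"rx":0,"ry":0,"rz":0,"gripper":0.058},{"dx":0,"dy":0,"dz":0,"rx":0,"ry":0,"rz":0,"gripper":0.058}]' | grep -E 'posi|ft_'; for i in 1 2; do python3 -m pendant '[{"dx":0,"dy":0,"dz":0.0007,"rx":0,"ry":0,"rz":0,"gripper":0.058},{"dx":0,"dy":0,"dz":0,"rx":0,"ry":0,"rz":0,"gripper":0.058}]' | grep -E 'posi|ft_'; done
```

```text
position: [0.5566, 0.2932, 0.0267]
ft_force: [-0.0, 0.2, -5.7]
position: [0.5567, 0.2932, 0.0261]
ft_force: [-0.2, -0.0, -4.7]
position: [0.5567, 0.2932, 0.026]
ft_force: [-4.0, -3.6, 5.4]
```

```bash
python3 -m pendant '[{"dx":0,"dy":0,"dz":-0.0003,"rx":0,"ry":0,"rz":0,"gripper":0.072},{"dx":0,"dy":0,"dz":0,"rx":0,"ry":0,"rz":0,"gripper":0.08},{"dx":0,"dy":0,"dz":0,"rx":0,"ry":0,"rz":0,"gripper":0.087},{"dx":0,"dy":0,"dz":0,"rx":0,"ry":0,"rz":0,"gripper":0.087},{"dx":0,"dy":0,"dz":-0.02,"rx":0,"ry":0,"rz":0,"gripper":0.087},{"dx":0,"dy":0,"dz":-0.04,"rx":0,"ry":0,"rz":0,"gripper":0.087},{"dx":0,"dy":0,"dz":-0.05,"rx":0,"ry":0,"rz":0,"gripper":0.087},{"dx":0,"dy":0,"dz":-0.05,"rx":0,"ry":0,"rz":0,"gripper":0.087},{"dx":-0.04,"dy":-0.03,"dz":0,"rx":0,"ry":0,"rz":0,"gripper":0.087},{"dx":-0.05,"dy":-0.03,"dz":0,"rx":0,"ry":0,"rz":0,"gripper":0.087},{"dx":-0.05,"dy":-0.03,"dz":0,"rx":0,"ry":0,"rz":0,"gripper":0.087},{"dx":-0.06,"dy":0,"dz":0,"rx":0,"ry":0,"rz":0,"gripper":0.087}]' 20;python3 -m pendant '[{"dx":-0.06,"dy":0,"dz":0,"rx":0,"ry":0,"rz":0,"gripper":0.087},{"dx":-0.06,"dy":0,"dz":0,"rx":0,"ry":0,"rz":0,"gripper":0.087},{"dx":-0.06,"dy":0,"dz":0,"rx":0,"ry":0,"rz":0,"gripper":0.087},{"dx":-0.04,"dy":0,"dz":0,"rx":0,"ry":0,"rz":0,"gripper":0.087},{"dx":-0.02,"dy":0,"dz":0,"rx":0,"ry":0,"rz":0,"gripper":0.087},{"dx":0,"dy":0,"dz":0,"rx":0,"ry":0,"rz":0,"gripper":0.087},{"dx":0,"dy":0,"dz":0,"rx":0,"ry":0,"rz":0,"gripper":0.087}]'
python3 - <<'E'
from h import *
D=[]
for i in range(5):
    p,d=get_image("top");D.append(np.where(d>0,d,np.nan))
state();W=cloud("top",np.nanmedian(D,0));q,_=get_image("side")
save("c7",np.vstack([cv2.resize(p[140:260,110:410],(800,320),interpolation=2),cv2.resize(q[130:235,40:440],(800,210),interpolation=2)]))
for n,(u,v,lo,hi) in dict(base=(157,174,.025,.031),spig=(157,174,.029,.04),baseall=(157,174,.02,.04),pl=(209,170,.06,.09),ring=(244,206,.018,.04),bar=(340,208,.045,.09),timer=(138,218,.05,.07),bottle=(387,169,.17,.19)).items():
    s=W[v-15:v+16,u-15:u+16].reshape(-1,3);s=s[(s[:,2]>lo)&(s[:,2]<hi)]
    if len(s):
        A=np.c_[s[:,:2]-s[:,:2].mean(0),np.ones(len(s))];t=np.linalg.lstsq(A,s[:,2],rcond=None)[0]
        print(n,len(s),np.round(s.mean(0),4),np.round((s.max(0)+s.min(0))/2,4),"tilt",np.round(t[:2],3))
E
```

```text
time: 36.58
position: [0.4646, 0.0932, 0.1867]
tool_rot: [2.219, 2.221, -0.001]
ft_force: [2.0, -1.6, 0.5]
finger_gap: 0.0869
gripper_force: 0.0
time: 37.45
position: [0.4662, -0.1446, 0.186]
tool_rot: [2.221, 2.222, 0.001]
ft_force: [0.0, 0.3, 0.3]
finger_gap: 0.0868
gripper_force: 0.0
37.7 pos [ 0.4659 -0.1457  0.1858] rv [ 2.222  2.221 -0.   ] F [0.1 0.1 0.5] gap 0.087 gf 0.0 q [ 0.97  0.09 -0.79  1.88  0.07  1.2   0.16]
base 121 [0.5556 0.293  0.0294] [0.5552 0.2932 0.028 ] tilt [0.007 0.012]
spig 265 [0.5551 0.2934 0.0324] [0.5552 0.294  0.0344] tilt [-0.007 -0.006]
baseall 307 [0.5549 0.2922 0.0315] [0.5552 0.2932 0.03  ] tilt [0.006 0.022]
pl 95 [0.568  0.1095 0.0665] [0.5676 0.1095 0.0658] tilt [0.021 0.054]
ring 93 [ 0.4463 -0.0074  0.0216] [ 0.446  -0.0061  0.022 ] tilt [-0.02   0.022]
bar 171 [ 0.4405 -0.3374  0.0545] [ 0.4417 -0.3371  0.0535] tilt [ 0.003 -0.007]
timer 74 [0.4082 0.3527 0.0545] [0.4084 0.3524 0.0556] tilt [-0.082  0.051]
bottle 119 [ 0.5683 -0.4841  0.175 ] [ 0.5675 -0.4846  0.1749] tilt [ 0.061 -0.044]
```

View pics/c7.png

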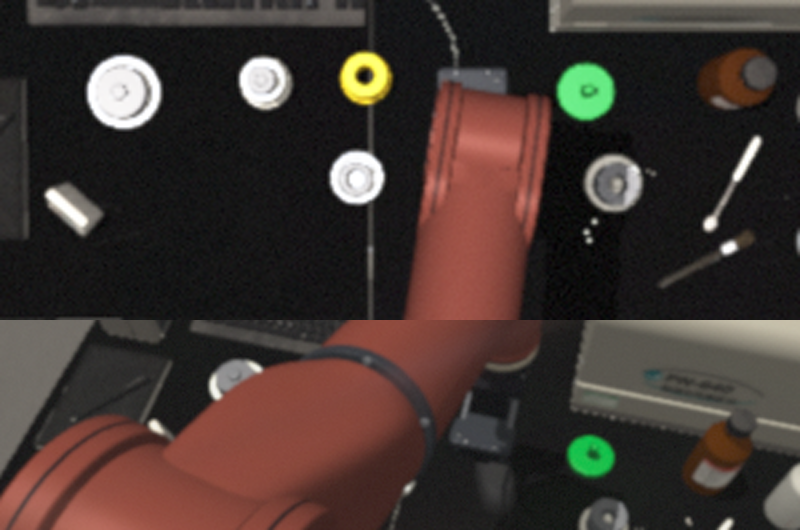

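The picture shows all four parts sitting flat and concentric on their rests: base at (124,92), plunger at (264,80), ring at (357,178) and barrel at (613,184). Their top heights match home within the camera's bias of about 1.5 mm. The timer and bottle have not moved.

```bash
python3 -c "from plant import *;print(job_done())"
```

```text
the job is handed in; nothing more can be done
None
```

The die is taken apart in the order asked, with all four parts home and upright on their white rests, nothing else moved, and the job was handed in at about 38 s.

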